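# Slide a circuit-board carrier under a scanner bridge

## Robot

A 6-joint arm with a two-finger parallel gripper is mounted at the origin on the work surface. World frame = base frame: x ahead of the robot, y to its left, z up, the work surface at z = 0. Lengths are in m, angles in rad, forces in N, time in s.
With the tool pointing down it reaches from about 0.375 to 0.9 m from the base axis. Payload 3.1 kg.
Tool frame: the origin (TCP) lies midway between the tips of the shut fingers; the grasp point (between the pads) lies 19 mm behind it; z points along the fingers, y is the line along which they close (so a half turn about z gives the same grasp; the last joint's range is limited). The gripper opens to 85 mm and grips with 20 to 120 N. Pads are 22 mm wide; open, the fingers measure 114 mm over their backs; the gripper's body (76 mm by 85 mm) begins 54 mm behind the grasp point. The pads swing forward as they close: fully open they stand 13 mm farther back than shut.
Start: joints at [-1.286, 0.527, 1.433, -0, 1.181, -0.178], TCP at [0.28, -0.559, 0.231] pointing down, gripper open.
Joint ranges: [-3.08, 3.08], [-0.75, 2.2], [0.22, 2.44], [-1.43, 4.57], [0, 2.65], [-2.85, 2.85]. Speed limits (rad/s): [2.79, 2.79, 3.14, 3.14, 3.14, 3.14].

## Interface

Orientations are given as a unit quaternion [x, y, z, w].
In Python, from station import manip gives the robot as it stands. The module is installed in compiled form; this text tells all that it offers.
- The arm moves only by the tool apply_moves, never from a script. Its arguments are lists of equal length, an entry for each row: "claw": the gripper's target within -1 to 1 (fully open at 1, half-way at 0, shut at -1); "travel": the shift along the tool's x, y, z scaled (see below), a list of three; "turn": the turn, a rotation vector about the tool's x, y, z scaled (see below), a list of three. In form: {"claw": [claw, ...], "travel": [[dx, dy, dz], ...], "turn": [[rx, ry, rz], ...]}. A call has 1 to 5 rows; each row is the pose to reach, as a shift and turn from the pose commanded when the call began, along the tool's axes at that moment, turning the shorter way round; what a row does not reach only later rows make up. The controller multiplies each number of a shift by 800 mm and each number of a turn by 180 degrees. A row lasts 1/12 s, in which the tool goes at most 41.7 mm and 7.16 degrees, less where a joint would pass 70% of its speed; a pose out of reach is approached as far as the arm can. A call with a number of a shift or a turn outside -1 to 1 is refused whole. A call with a gripper value outside its range is refused whole. The fingers move at their own pace and stop on an object; "newtons" is the grip in N (left out, the last holds). Time passes only in rows, so rows that repeat a pose let the fingers close. It gives the time, the measured TCP pose, the force, the opening and the grip force at its end, in the units of the state.
- manip.sense(): the state, without advancing time (a new reading comes with each control period).
- manip.snapshot(name): name is "scene" or "top" or "wrist"; returns a dict with "pixels" (420x560x3 uint8, red, green, blue), "depth" (420x560 float32, m along the optical axis (not along the pixel's ray), 0 where there is no reading), "intrinsics" (3x3 intrinsics, pixels), "k1" (the pictures are not rectified: a ray, as slopes to the right and down, at radius r is drawn at 1 + k1 r^2 times it, then the intrinsics apply), "R" (3x3) and "t" (3): a world point X has camera coordinates R X + t. Camera axes: x right, y down, z forward; pixel columns grow to the right and rows downward; lengths in m; the calibration is good to about 2 mm. A picture is of the moment at which its call begins.
- manip.sign_off(): hands the job in; it is judged then, once.
The state is a dict: "t": time; "q": joint angles; "qd": joint speeds; "tau": joint torques, N m; "tcp_pos": TCP position; "tool_rot": TCP orientation; "force": force on the tool from outside, world axes, zero at the start; "ft_torque": the same for the moment, N m; "finger_gap": opening from 0.0 (shut) to 1.0 (fully open); "gripper_force": force on a finger pad.
Only numpy, scipy, OpenCV 4.12 (cv2) and the standard library are available. Lean on these libraries where they do the work, as an engineer would, in place of code of your own. Each camera call takes 0.05 s, during which the arm holds its last target. There are 200 camera calls.

## Task

Push the black circuit-board carrier, nose first, along the bench and under the low blue scanner bridge until its nose rests fully home against the red stop, square between the guide rails; then take the hand away. Only push it: keep it flat on the bench, do not pick it up or tip it, do not knock the bridge, and leave the other things on the bench where they are.

Things in the scene. Friction and masses are not known exactly. Their poses are not given: they have to be found in the camera images.
- carrier: Loose carrier, 150 mm long (x) by 110 wide (y), 0.25 to 0.5 kg: black tray 14 mm thick, green board on it, highest part 18 mm. An orange rail 8 mm thick, 26 mm tall, runs along the whole rear edge: push here. Origin: centre of underside, +x to the nose (x = +75 mm; rail's outer face x = -75 mm). Starts before the bridge, up to 20 mm off the lane's middle, turned up to 0.3 rad. Slides easily (under 6 N).
- rail_face (a point): Point on the carrier: middle of the orange rail's outer face, 13 mm above the bench (half the rail's height). When the carrier is fully home it lies at fixture x = -70 mm, y = 0, still outside the bridge.
- fixture: Fixture screwed to the bench. Origin: bench surface under the bridge's middle; +x = push-in direction, z up. Two aluminium guide rails 12 mm high, 10 thick, low-friction, inner faces at y = +/-60 mm, x = -40 to +75 mm, mouths flaring out to about y = +/-76 mm at x = -71 mm. Flat yellow lines at y = +/-90 mm mark the run-in, x = -270 to -70 mm.
- stop_face (a point): Middle of the red stop's face at the lane's end, at fixture x = +80 mm, 7 mm above the bench; the stop is 14 mm high, 80 mm wide, fixed. With the nose against it the carrier's origin is at fixture x = +5 mm, y = 0.
- bridge: Fixed scanner bridge over the lane: a blue beam with three black scanner heads, x = -20 to +20 mm and y = -84 to +84 mm of the fixture, on aluminium posts outside the guide rails. Underside 22 mm above the bench, top 50 mm. Origin and axes as fixture.
- connector: Bystander, loose: orange and white connector housing, 50 x 32 mm, 36 mm tall. Origin: centre of the underside.
- weight: Bystander, loose: brass test weight, 44 mm across and 44 mm tall. Origin: centre of the underside.
- bin: Bystander, loose: small black open bin, 100 x 75 mm, 40 mm tall. Origin: centre of the underside.
- gauge: Bystander, loose: flat steel gauge bar, 110 x 20 mm, 12 mm thick. Origin: centre of the underside.
There are look-alikes about, which are no part of the job. What is shaped like the carrier but white is not meant.

How it is judged:
At the end, for the whole second after the job is handed in: The carrier lies flat and still between the guide rails under the bridge, its nose within 4 mm of the red stop, square to the lane within 0.08 rad and centred within 8 mm (x of carrier in the frame of fixture between 0.001 and 0.009 m and y of carrier in the frame of fixture between -0.008 and 0.008 m and angle between the x axis of carrier and the x axis of fixture, either way round below 0.08 rad and angle between carrier's own z axis and vertical below 0.04 rad and height (world z) of carrier below 0.004 m and linear speed of carrier below 0.01 m/s and angular speed of carrier below 0.05 rad/s); the robot touches nothing.
It fails at once if the carrier is lifted off the bench (its origin more than 6 mm up) (height (world z) of carrier above 0.006 m).
It fails at once if the carrier is tipped by more than 0.1 rad (angle between carrier's own z axis and vertical above 0.1 rad).
It fails at once if the bridge is knocked or pressed with more than 10 N, by the carrier or the robot (contact force between anything else and bridge above 10 N).
It fails at once if the connector, weight, bin or gauge is moved by more than 15 mm (distance of any of connector, weight, bin, gauge from where it was at the start of the episode above 0.015 m).
It also fails if it takes over 64 s, if anything falls off the work surface, if the arm or the gripper's body presses on something with over 40 N, if the wrist force passes 120 N, or if a joint passes its speed limit or range.

## Working session

There is one attempt and no reset: what is moved stays moved. The work goes in short steps, Python scripts to look and compute and a tool call to move; the robot and the scene stay as the last step left them, time stands still between calls to the robot, and variables do not carry over. Pictures are saved under pics/ and viewed, at most 10 in all, crops included, and the job is handed in when it is done.

Besides the shell and the picture viewer there is one more tool, called after "Call:" as name(argument=value, ...), one argument or row to a line, values as JSON. apply_moves: Moves the arm, as the interface text tells. Shifts and turns lie within -1 to 1; 1 stands for 800 mm of shift or 180 degrees of turn. Its arguments: {"type":"object","properties":{"claw":{"type":"array","items":{"type":"number"}},"travel":{"type":"array","items":{"type":"array","items":{"type":"number"}}},"turn":{"type":"array","items":{"type":"array","items":{"type":"number"}}},"newtons":{"type":"number"}},"required":["claw","travel","turn"]}

```bash
mkdir -p pics; cat > h.py <<'E'
import numpy as np,cv2
from station import manip
def snap(n,f=None):
    s=manip.snapshot(n)
    if f: cv2.imwrite('pics/'+f,s['pixels'][:,:,::-1])
    return s
def ray(s,uv,z):
    uv=np.asarray(uv,float).reshape(-1,1,2)
    n=cv2.undistortPoints(uv,s['intrinsics'],np.array([s['k1'],0,0,0.])).reshape(-1,2)
    d=np.c_[n,np.ones(len(n))]@s['R']; c=-s['R'].T@s['t']
    return c+d*((z-c[2])/d[:,2])[:,None]
E
python3 - <<'E'
from h import *
a=snap('top','top1.png');b=snap('scene','scene1.png')
for s in(a,b):print(-s['R'].T@s['t'],s['R'][2],s['k1'],s['intrinsics'][0])
s=manip.sense();print(s['t'],s['tcp_pos'],s['tool_rot'],s['force'])
E
```

```text
[ 0.533663   -0.05548723  0.96040816] [ 0.08133826 -0.00940012 -0.99664223] -0.05812567571531818 [423.06450045   0.         290.32492007]
[0.86919265 0.4108094  0.85346522] [-0.30447015 -0.46349937 -0.83214558] -0.0483621438675253 [443.68349399   0.         280.80041935]
0.1 [ 0.27941366 -0.55836531  0.23043171] [ 9.73235688e-01  2.29807236e-01 -5.32414758e-05 -9.63042889e-04] [-0.25059476  0.10229336  0.57537956]
```

View pics/top1.png

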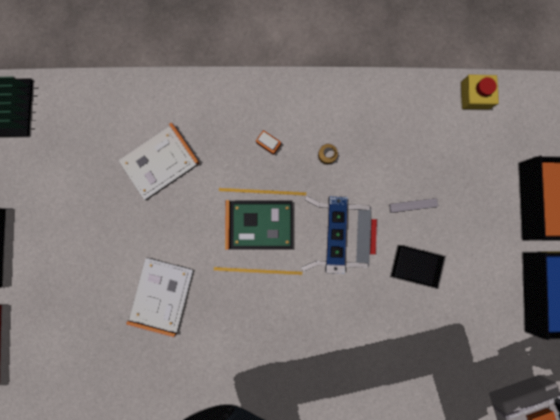

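View pics/scene1.png

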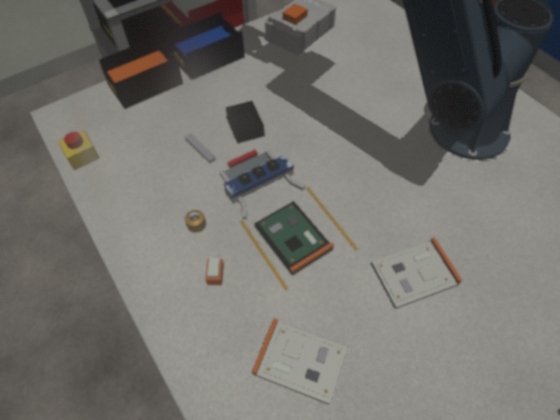

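The top view shows the carrier at (260,225) with its orange rail at x≈228. The bridge is at (337,235), the red stop at (373,237), and the yellow lines at rows 191 and 271. Image right is about world -y, and that is the push direction. The scene view agrees.

```bash
cat >> h.py <<'E'
def hsvmask(s,lo,hi,box=None):
    h=cv2.cvtColor(s['pixels'],cv2.COLOR_RGB2HSV); m=cv2.inRange(h,lo,hi)
    if box is not None:
        k=np.zeros_like(m); x0,y0,x1,y1=box; k[y0:y1,x0:x1]=255; m&=k
    return m
def big(m):
    c,_=cv2.findContours(m,cv2.RETR_EXTERNAL,cv2.CHAIN_APPROX_NONE)
    return max(c,key=cv2.contourArea)
def rect(s,m,z):
    "min-area rectangle of mask on plane z: centre, sizes, long-axis direction deg"
    c=big(m); p=ray(s,c.reshape(-1,2),z)[:,:2]
    (cx,cy),(w,h),a=cv2.minAreaRect((p*1000).astype(np.float32))
    if w<h:a+=90;w,h=h,w
    return np.round([cx,cy,w,h,(a+90)%180-90],1)
E
python3 - <<'E'
from h import *
s=snap('top')
Y=((15,90,90),(28,255,255));O=((3,120,80),(14,255,255))
print('line up',rect(s,hsvmask(s,*Y,(210,180,312,200)),0))
print('line dn',rect(s,hsvmask(s,*Y,(205,260,312,280)),0))
print('orange',rect(s,hsvmask(s,*O,(215,185,240,265)),.026))
print('green',rect(s,hsvmask(s,(45,70,30),(95,255,255),(215,185,310,265)),.016))
print('tray',rect(s,hsvmask(s,(0,0,0),(180,255,70),(215,195,305,260))|hsvmask(s,(45,70,0),(95,255,255),(215,185,310,265)),.014))
m=hsvmask(s,(0,120,80),(8,255,255),(362,210,385,265))|hsvmask(s,(172,120,80),(180,255,255),(362,210,385,265))
print('stop',rect(s,m,.014))
print('blue',rect(s,hsvmask(s,(105,90,30),(125,255,255),(315,185,360,285)),.05))
cv2.imwrite('pics/c.png',cv2.resize(s['pixels'][170:290,205:385,::-1],None,fx=4.4,fy=4.4,interpolation=cv2.INTER_CUBIC))
E
```

```text
line up [6.513e+02 3.000e-01 1.971e+02 8.300e+00 8.710e+01]
line dn [471.2   9.4 196.7   8.   87.1]
orange [574.3  74.5 103.9   6.7   0.7]
green [574.7   0.  127.5  91.6 -89.9]
tray [574.9   1.  142.9 105.2 -89.9]
stop [ 548.1 -249.8   74.4   11.8   -2.9]
blue [ 559.8 -164.4  142.6   38.1   -2.8]
```

View pics/c.png

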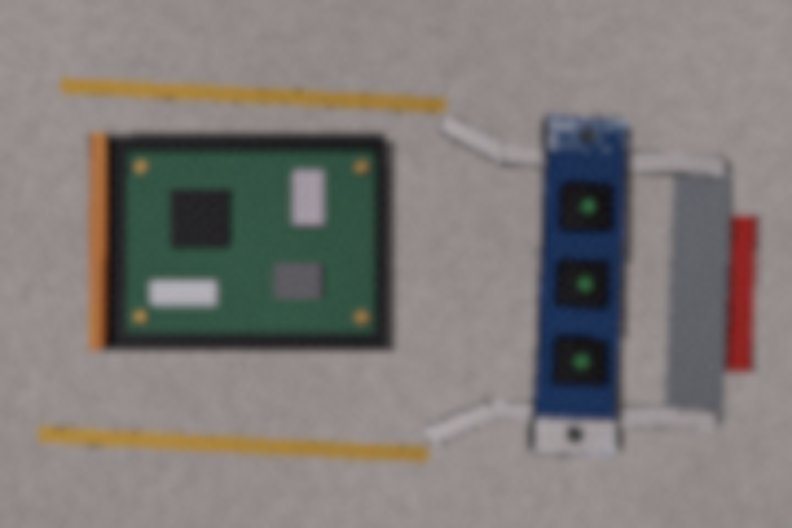

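```bash
cat >> h.py <<'E'
from scipy.spatial.transform import Rotation as Rn
O=np.array([.55265,-.1649]); A=np.radians(-92.9)
d=np.array([np.cos(A),np.sin(A)]); n=np.array([-d[1],d[0]])
def P(fx,fy,z): return np.r_[O+(fx*d+fy*n)/1000,z/1000]
def go(target,yaw,rows=False):
    "numbers for apply_moves to reach target with tool x at world yaw (deg), tool down"
    s=manip.sense(); R=Rn.from_quat(s['tool_rot'])
    T=Rn.from_euler('z',yaw,degrees=True)*Rn.from_euler('x',180,degrees=True)
    tr=R.inv().apply(target-s['tcp_pos'])/.8; tu=(R.inv()*T).as_rotvec()/np.pi
    f=s['tcp_pos'][:2]-O
    print('t',round(s['t'],2),'fix',np.round([f@d*1000,f@n*1000],1),'z',round(s['tcp_pos'][2]*1e3,1),'F',np.round(s['force'],1),'gap',round(s['finger_gap'],2),'|',np.round(tr,4),np.round(tu,4))
E
python3 -c "
from h import *
print(P(-166,95,120));go(P(-166,95,120),-2.9)"
```

```text
[ 0.65592677 -0.00391892  0.12      ]
t 0.15 fix [ 406.9 -252.9] z 230.6 F [ 0.1 -0.1 -0.4] gap 1.0 | [ 0.7309 -0.4092  0.1391] [-0.0005  0.      0.1637]
```

Call:
apply_moves(
  claw=[0, 0, 0, 0, 0],
  travel=[
    [0.73, -0.41, 0],
    [0.73, -0.41, 0],
    [0.73, -0.41, 0],
    [0.73, -0.41, 0],
    [0.73, -0.41, 0],
  ],
  turn=[
    [0, 0, 0.164],
    [0, 0, 0.164],
    [0, 0, 0.164],
    [0, 0, 0.164],
    [0, 0, 0.164],
  ],
)

```text
t: 0.57
tcp_pos: [0.3955, -0.3872, 0.2311]
tool_rot: [1.0, -0.028, -0.0, -0.0]
force: [1.4, -1.0, 0.6]
finger_gap: 0.499
gripper_force: 0.0
```

```bash
python3 -c "
from h import *
go(P(-166,95,120),-2.9)"
```

```text
t 0.57 fix [ 229.9 -145.7] z 231.1 F [ 1.4 -1.   0.6] gap 0.5 | [ 0.2979 -0.4967  0.1389] [-0.0001  0.0001 -0.002 ]
```

Call:
apply_moves(
  claw=[0, 0, 0, 0, 0],
  travel=[
    [0.298, -0.497, 0],
    [0.298, -0.497, 0],
    [0.298, -0.497, 0],
    [0.298, -0.497, 0],
    [0.298, -0.497, 0],
  ],
  turn=[
    [0, 0, 0],
    [0, 0, 0],
    [0, 0, 0],
    [0, 0, 0],
    [0, 0, 0],
  ],
)

```text
t: 0.98
tcp_pos: [0.5118, -0.2138, 0.2312]
tool_rot: [1.0, -0.026, -0.0, -0.0]
force: [0.6, -1.3, 0.4]
finger_gap: 0.497
gripper_force: 0.0
```

Call:
apply_moves(
  claw=[0, 0, 0, 0, 0],
  travel=[
    [0.16, -0.266, 0.07],
    [0.16, -0.266, 0.07],
    [0.16, -0.266, 0.07],
    [0.16, -0.266, 0.07],
    [0.16, -0.266, 0.07],
  ],
  turn=[
    [0, 0, 0],
    [0, 0, 0],
    [0, 0, 0],
    [0, 0, 0],
    [0, 0, 0],
  ],
)

```text
t: 1.4
tcp_pos: [0.6254, -0.0452, 0.1848]
tool_rot: [1.0, -0.026, -0.0, -0.0]
force: [0.8, -1.2, -0.4]
finger_gap: 0.496
gripper_force: 0.0
```

```bash
python3 -c "
from h import *
go(P(-166,95,60),-2.9)"
```

```text
t 1.4 fix [-123.2   66.6] z 184.8 F [ 0.8 -1.2 -0.4] gap 0.5 | [ 0.0356 -0.0535  0.156 ] [-0.      0.0002 -0.0002]
```

Call:
apply_moves(
  claw=[0, 0, 0, 0, 0],
  travel=[
    [0.035, -0.05, 0.05],
    [0.035, -0.05, 0.15],
    [0.035, -0.05, 0.15],
    [0.035, -0.05, 0.15],
    [0.035, -0.05, 0.15],
  ],
  turn=[
    [0, 0, 0],
    [0, 0, 0],
    [0, 0, 0],
    [0, 0, 0],
    [0, 0, 0],
  ],
)

```text
t: 1.82
tcp_pos: [0.6514, -0.0075, 0.061]
tool_rot: [1.0, -0.025, -0.005, -0.001]
force: [-0.2, -0.8, 0.7]
finger_gap: 0.5
gripper_force: 0.0
```

```bash
python3 -c "
from h import *
snap('wrist','w1.png');snap('scene','s2.png')
go(P(-166,95,3),-2.9)"
```

```text
t 1.92 fix [-160.6   94.5] z 66.2 F [ 0.5 -0.2  1.1] gap 0.5 | [ 0.0005 -0.0067  0.079 ] [ 0.0001 -0.0002 -0.0004]
```

View pics/s2.png

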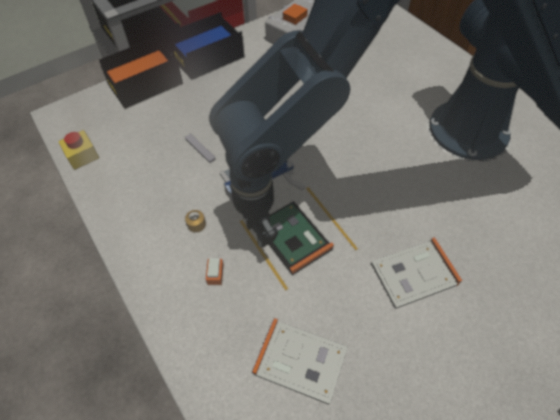

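The gripper hovers just outside the carrier's +y side at about (262,232), so I'm lowering it.

Call:
apply_moves(
  claw=[0, 0, 0, 0, 0],
  travel=[
    [0.002, -0.007, 0.04],
    [0.002, -0.007, 0.06],
    [0.002, -0.007, 0.07],
    [0.002, -0.007, 0.077],
    [0.002, -0.007, 0.077],
  ],
  turn=[
    [0, 0, 0],
    [0, 0, 0],
    [0, 0, 0],
    [0, 0, 0],
    [0, 0, 0],
  ],
)

```text
t: 2.33
tcp_pos: [0.6574, -0.0041, 0.0051]
tool_rot: [1.0, -0.026, 0.001, 0.0]
force: [0.1, -0.7, -0.4]
finger_gap: 0.496
gripper_force: 0.0
```

```bash
python3 -c "
from h import *
go(P(-166,66,3),-2.9)"
```

```text
t 2.33 fix [-165.9   96.5] z 5.1 F [ 0.1 -0.7 -0.4] gap 0.5 | [-0.0382 -0.      0.0025] [ 0.0001 -0.0006 -0.0006]
```

Call:
apply_moves(
  claw=[0, 0, 0, 0, 0],
  travel=[
    [-0.008, 0, 0.002],
    [-0.014, 0, 0.002],
    [-0.018, 0, 0.002],
    [-0.021, 0, 0.002],
    [-0.024, 0, 0.002],
  ],
  turn=[
    [0, 0, 0],
    [0, 0, 0],
    [0, 0, 0],
    [0, 0, 0],
    [0, 0, 0],
  ],
)

```text
t: 2.75
tcp_pos: [0.6386, -0.0026, 0.0033]
tool_rot: [1.0, -0.026, 0.002, 0.0]
force: [2.4, -0.5, 1.1]
finger_gap: 0.499
gripper_force: 1.0
```

Call:
apply_moves(
  claw=[0, 0, 0, 0, 0],
  travel=[
    [-0.003, 0, 0],
    [-0.006, 0, 0],
    [-0.009, 0, 0],
    [-0.012, 0, 0],
    [-0.014, 0, 0],
  ],
  turn=[
    [0, 0, 0],
    [0, 0, 0],
    [0, 0, 0],
    [0, 0, 0],
    [0, 0, 0],
  ],
)

```text
t: 3.17
tcp_pos: [0.6265, -0.0015, 0.0025]
tool_rot: [1.0, -0.026, 0.0, -0.0]
force: [2.2, 1.1, 2.0]
finger_gap: 0.501
gripper_force: 1.3
```

```bash
cat >> h.py <<'E'
def carrier():
    s=snap('top'); B=(200,185,345,270)
    r=rect(s,hsvmask(s,(3,120,80),(14,255,255),(200,195,330,265)),.026)
    g=rect(s,hsvmask(s,(45,70,30),(95,255,255),(205,185,330,265)),.016)
    for k,q in(('orange',r),('green',g)):
        v=q[:2]/1000-O; print(k,q,'fix',np.round([v@d*1e3,v@n*1e3],1))
    return s
E
python3 -c "
from h import *
s=carrier()
cv2.imwrite('pics/t3.png',cv2.resize(s['pixels'][150:300,205:385,::-1],None,fx=4,fy=4))
go(P(-166,66,3),-2.9)"
```

```text
orange [611.8  74.9  15.6   6.7   0.7] fix [-242.5   46.9]
green [558.6 -48.5  93.8  25.9  -5.7] fix [-1.166e+02  1.000e-01]
t 3.22 fix [-167.   65.] z 2.4 F [1.9 0.5 1.6] gap 0.5 | [ 0.0013  0.0012 -0.0008] [-0.0001  0.     -0.0004]
```

View pics/t3.png

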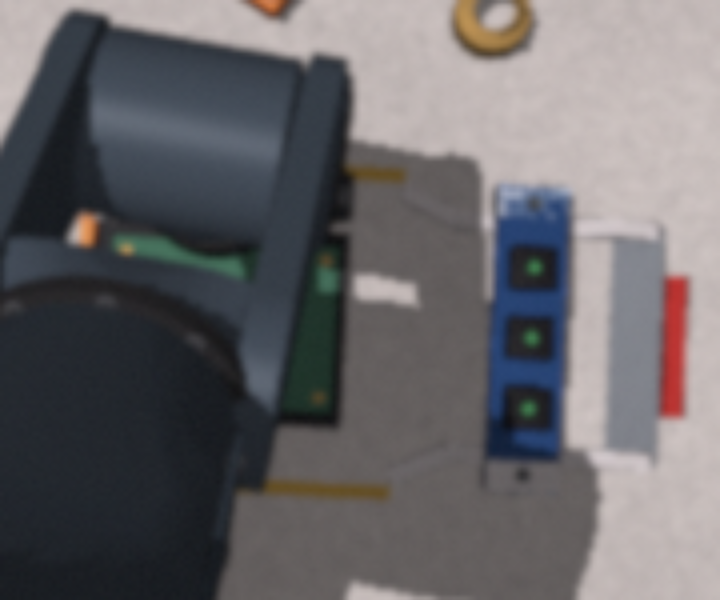

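Call:
apply_moves(
  claw=[0, 0, 0, 0, 0],
  travel=[
    [0.02, 0, 0],
    [0.03, 0, -0.04],
    [0.03, 0, -0.09],
    [0.03, -0.04, -0.09],
    [0.03, -0.09, -0.09],
  ],
  turn=[
    [0, 0, 0],
    [0, 0, 0],
    [0, 0, 0],
    [0, 0, -0.04],
    [0, 0, -0.08],
  ],
)

```text
t: 3.63
tcp_pos: [0.6551, 0.0668, 0.0764]
tool_rot: [0.995, 0.099, 0.001, 0.0]
force: [0.6, 0.2, -0.2]
finger_gap: 0.505
gripper_force: 0.0
```

```bash
python3 -c "
from h import *
go(P(-278,0,75),87.1)"
```

```text
t 3.63 fix [-236.6   90.6] z 76.4 F [ 0.6  0.2 -0.2] gap 0.5 | [-0.0969 -0.0782  0.0015] [ 8.000e-04 -3.000e-04 -4.205e-01]
```

Call:
apply_moves(
  claw=[0, 0, 0, 0, 0],
  travel=[
    [-0.097, -0.078, 0],
    [-0.097, -0.078, 0],
    [-0.097, -0.078, 0],
    [-0.097, -0.078, 0],
    [-0.097, -0.078, 0],
  ],
  turn=[
    [0, 0, -0.42],
    [0, 0, -0.42],
    [0, 0, -0.42],
    [0, 0, -0.42],
    [0, 0, -0.42],
  ],
)

```text
t: 4.05
tcp_pos: [0.5615, 0.1162, 0.0735]
tool_rot: [0.915, 0.404, -0.003, -0.001]
force: [-0.2, 0.1, -0.7]
finger_gap: 0.502
gripper_force: 0.0
```

Call:
apply_moves(
  claw=[0, 0, 0, 0, 0],
  travel=[
    [0, 0, 0],
    [0, 0, 0],
    [0, 0, 0],
    [0, 0, 0],
    [0, 0, 0],
  ],
  turn=[
    [0, 0, -0.2],
    [0, 0, -0.2],
    [0, 0, -0.2],
    [0, 0, -0.2],
    [0, 0, -0.2],
  ],
)

```text
t: 4.47
tcp_pos: [0.5633, 0.115, 0.0734]
tool_rot: [0.747, 0.665, -0.002, -0.002]
force: [0.1, -0.1, -0.7]
finger_gap: 0.498
gripper_force: 0.0
```

```bash
python3 -c "
from h import *
s=carrier()
cv2.imwrite('pics/t4.png',cv2.resize(s['pixels'][150:300,165:385,::-1],None,fx=3.5,fy=3.5))
go(P(-278,0,4),87.1)"
```

```text
orange [564.4  79.8 106.3   6.9  -3.1] fix [-245.    -0.6]
green [560.3   3.1 127.8  93.2  87.1] fix [-168.2   -0.9]
t 4.52 fix [-280.1   -3.5] z 73.4 F [ 0.6 -0.6 -1.3] gap 0.5 | [-0.0023  0.0049  0.0867] [-0.0016  0.0001 -0.0195]
```

View pics/t4.png

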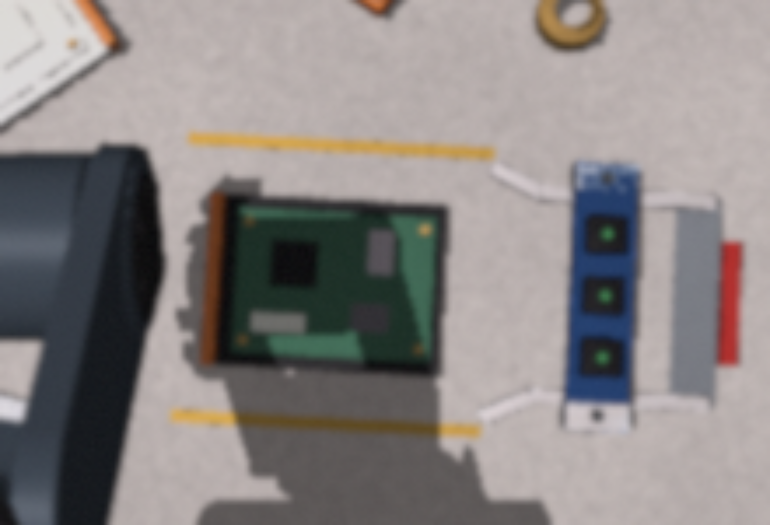

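The carrier is now centred (y≈-0.8 mm) and square. The hand is behind its rail, so I'm lowering it and then pushing.

Call:
apply_moves(
  claw=[0, 0, 0, 0, 0],
  travel=[
    [0, 0.004, 0.04],
    [0, 0.004, 0.07],
    [0, 0.004, 0.08],
    [0, 0.004, 0.086],
    [0, 0.004, 0.086],
  ],
  turn=[
    [0, 0, -0.02],
    [0, 0, -0.02],
    [0, 0, -0.02],
    [0, 0, -0.02],
    [0, 0, -0.02],
  ],
)

```text
t: 4.93
tcp_pos: [0.5674, 0.1146, 0.0044]
tool_rot: [0.728, 0.685, -0.001, -0.001]
force: [-0.9, 0.2, -0.1]
finger_gap: 0.502
gripper_force: 0.0
```

```bash
python3 -c "
from h import *
go(P(-81,0,4),87.1)"
```

```text
t 4.93 fix [-279.8    0.6] z 4.4 F [-0.9  0.2 -0.1] gap 0.5 | [-0.2486  0.0017  0.0006] [-0.0011  0.0001 -0.0032]
```

Call:
apply_moves(
  claw=[0, 0, 0, 0, 0],
  travel=[
    [-0.012, 0, 0],
    [-0.022, 0, 0],
    [-0.03, 0, 0],
    [-0.038, 0, 0],
    [-0.047, 0, 0],
  ],
  turn=[
    [0, 0, -0.003],
    [0, 0, -0.003],
    [0, 0, -0.003],
    [0, 0, -0.003],
    [0, 0, -0.003],
  ],
)

```text
t: 5.35
tcp_pos: [0.5671, 0.0768, 0.0064]
tool_rot: [0.725, 0.689, 0.001, 0.0]
force: [0.6, 2.4, 0.9]
finger_gap: 0.499
gripper_force: 1.3
```

Call:
apply_moves(
  claw=[0, 0, 0, 0, 0],
  travel=[
    [-0.01, 0, 0],
    [-0.02, 0, 0],
    [-0.03, 0, 0],
    [-0.04, 0, 0],
    [-0.05, 0, 0],
  ],
  turn=[
    [0, 0, 0],
    [0, 0, 0],
    [0, 0, 0],
    [0, 0, 0],
    [0, 0, 0],
  ],
)

```text
t: 5.77
tcp_pos: [0.5644, 0.0362, 0.0055]
tool_rot: [0.725, 0.689, -0.0, -0.0]
force: [0.1, 2.5, 1.8]
finger_gap: 0.497
gripper_force: 1.2
```

Call:
apply_moves(
  claw=[0, 0, 0, 0, 0],
  travel=[
    [-0.01, 0, 0],
    [-0.02, 0, 0],
    [-0.03, 0, 0],
    [-0.04, 0, 0],
    [-0.05, 0, 0],
  ],
  turn=[
    [0, 0, 0],
    [0, 0, 0],
    [0, 0, 0],
    [0, 0, 0],
    [0, 0, 0],
  ],
)

```text
t: 6.18
tcp_pos: [0.5623, -0.0037, 0.0054]
tool_rot: [0.725, 0.689, -0.0, -0.0]
force: [-0.9, 3.1, 1.5]
finger_gap: 0.5
gripper_force: 1.2
```

```bash
python3 -c "
from h import *
s=carrier()
cv2.imwrite('pics/t5.png',cv2.resize(s['pixels'][150:300,165:385,::-1],None,fx=3.5,fy=3.5))
go(P(-81,0,4),87.1)"
```

```text
orange [508.4 -17.1   5.9   5.9  63.6] fix [-145.4  -51.7]
green [ 554.9 -101.3   94.1   89.3   -2.4] fix [-63.6  -1. ]
t 6.23 fix [-159.9    1.9] z 5.4 F [0.9 0.  0.2] gap 0.5 | [-0.0987 -0.0024  0.0018] [0.     0.0003 0.    ]
```

View pics/t5.png

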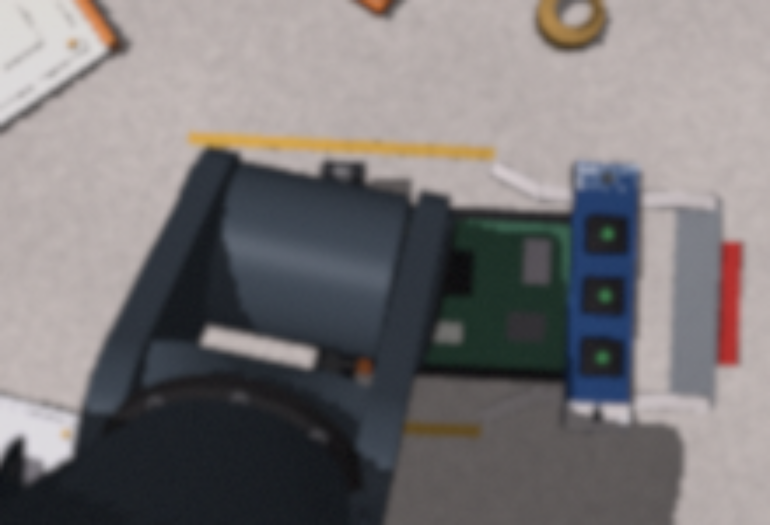

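The nose is going under the bridge centred between the guides (crop about (575,290)), with 79 mm left to push. I'm continuing and will slow down near the stop.

Call:
apply_moves(
  claw=[0, 0, 0, 0, 0],
  travel=[
    [-0.01, 0, 0],
    [-0.02, 0, 0],
    [-0.03, 0, 0],
    [-0.04, -0.001, 0],
    [-0.05, -0.002, 0],
  ],
  turn=[
    [0, 0, 0],
    [0, 0, 0],
    [0, 0, 0],
    [0, 0, 0],
    [0, 0, 0],
  ],
)

```text
t: 6.65
tcp_pos: [0.5588, -0.0436, 0.0053]
tool_rot: [0.725, 0.689, -0.0, -0.0]
force: [0.4, 1.8, -0.0]
finger_gap: 0.499
gripper_force: 0.8
```

Call:
apply_moves(
  claw=[0, 0, 0, 0, 0],
  travel=[
    [-0.009, 0, 0],
    [-0.018, 0, 0],
    [-0.026, 0, 0],
    [-0.032, 0, 0],
    [-0.037, 0, 0],
  ],
  turn=[
    [0, 0, 0],
    [0, 0, 0],
    [0, 0, 0],
    [0, 0, 0],
    [0, 0, 0],
  ],
)

```text
t: 7.07
tcp_pos: [0.5574, -0.073, 0.0054]
tool_rot: [0.725, 0.689, -0.0, -0.0]
force: [-0.3, 1.3, -0.6]
finger_gap: 0.5
gripper_force: 0.6
```

```bash
python3 -c "
from h import *
go(P(-81,0,4),87.1)"
```

```text
t 7.07 fix [-92.    0.1] z 5.4 F [-0.3  1.3 -0.6] gap 0.5 | [-0.0137 -0.0001  0.0017] [-0.0001  0.      0.0001]
```

Call:
apply_moves(
  claw=[0, 0, 0, 0, 0],
  travel=[
    [-0.002, 0, 0],
    [-0.004, 0, 0],
    [-0.006, 0, 0],
    [-0.008, 0, 0],
    [-0.01, 0, 0],
  ],
  turn=[
    [0, 0, 0],
    [0, 0, 0],
    [0, 0, 0],
    [0, 0, 0],
    [0, 0, 0],
  ],
)

```text
t: 7.48
tcp_pos: [0.557, -0.0802, 0.0055]
tool_rot: [0.724, 0.689, -0.0, -0.0]
force: [0.2, 0.6, -0.8]
finger_gap: 0.501
gripper_force: 0.6
```

```bash
python3 -c "
from h import *
go(P(-81,0,4),87.1)"
```

```text
t 7.48 fix [-84.8   0. ] z 5.5 F [ 0.2  0.6 -0.8] gap 0.5 | [-0.0048 -0.      0.0018] [-0.0001 -0.      0.0004]
```

Call:
apply_moves(
  claw=[0, 0, 0, 0, 0],
  travel=[
    [-0.001, 0, 0],
    [-0.002, 0, 0],
    [-0.003, 0, 0],
    [-0.004, 0, 0],
    [-0.005, 0, 0],
  ],
  turn=[
    [0, 0, 0],
    [0, 0, 0],
    [0, 0, 0],
    [0, 0, 0],
    [0, 0, 0],
  ],
)

```text
t: 7.9
tcp_pos: [0.5569, -0.0837, 0.0055]
tool_rot: [0.725, 0.689, 0.0, -0.0]
force: [1.3, 5.9, 0.7]
finger_gap: 0.5
gripper_force: 3.4
```

```bash
python3 -c "
from h import *
go(P(-81,0,4),87.1)"
```

```text
t 7.9 fix [-81.3   0.1] z 5.5 F [1.3 5.9 0.7] gap 0.5 | [-0.0003 -0.0002  0.0019] [-0.     -0.0003 -0.    ]
```

Call:
apply_moves(
  claw=[0, 0, 0],
  travel=[
    [-0.001, 0, 0],
    [-0.002, 0, 0],
    [-0.002, 0, 0],
  ],
  turn=[
    [0, 0, 0],
    [0, 0, 0],
    [0, 0, 0],
  ],
)

```text
t: 8.15
tcp_pos: [0.5569, -0.0838, 0.0055]
tool_rot: [0.725, 0.689, 0.001, -0.001]
force: [2.7, 8.8, 0.5]
finger_gap: 0.499
gripper_force: 4.8
```

The hand has stopped moving while the force climbs, so the carrier is home. I'm backing off gently, then raising the hand.

Call:
apply_moves(
  claw=[0, 0, 0, 0, 0],
  travel=[
    [0.003, 0, 0],
    [0.012, 0, 0],
    [0.04, 0, 0],
    [0.09, 0, 0],
    [0.14, 0, 0],
  ],
  turn=[
    [0, 0, 0],
    [0, 0, 0],
    [0, 0, 0],
    [0, 0, 0],
    [0, 0, 0],
  ],
)

```text
t: 8.57
tcp_pos: [0.5631, 0.0257, 0.0057]
tool_rot: [0.726, 0.688, 0.0, 0.001]
force: [0.8, -0.1, -0.7]
finger_gap: 0.497
gripper_force: 0.0
```

Call:
apply_moves(
  claw=[0, 0, 0, 0, 0],
  travel=[
    [0.04, 0, -0.04],
    [0.05, 0, -0.09],
    [0.1, 0, -0.13],
    [0.1, 0, -0.13],
    [0.1, 0, -0.13],
  ],
  turn=[
    [0, 0, 0],
    [0, 0, 0],
    [0, 0, 0],
    [0, 0, 0],
    [0, 0, 0],
  ],
)

```text
t: 8.98
tcp_pos: [0.5682, 0.108, 0.1123]
tool_rot: [0.723, 0.691, 0.002, 0.002]
force: [0.9, 0.3, -0.3]
finger_gap: 0.497
gripper_force: 0.0
```

```bash
python3 -c "
from h import *
s=snap('top')
r=rect(s,hsvmask(s,(3,120,80),(14,255,255),(250,195,330,265)),.026)
v=r[:2]/1000-O; print(r,np.round([v@d*1e3,v@n*1e3],1))
cv2.imwrite('pics/t6.png',cv2.resize(s['pixels'][150:300,165:385,::-1],None,fx=3.5,fy=3.5))
go(P(-81,0,4),87.1)"
```

```text
[ 552.4 -100.5  104.     9.4   -2.7] [-64.3  -3.5]
t 9.03 fix [-271.8    0.3] z 110.3 F [ 0.2 -0.9  0.2] gap 0.5 | [-0.2384 -0.0015  0.1331] [0.0008 0.0002 0.0011]
```

View pics/t6.png

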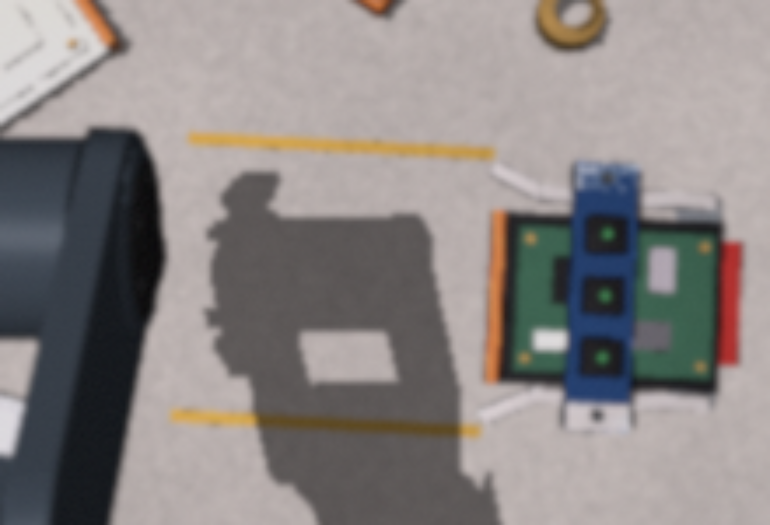

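The carrier lies with its nose against the red stop at crop (720,300), square between the guides. The hand is clear.

```bash
python3 -c "
from station import manip
print(manip.sign_off())"
```

```text
the job is handed in; nothing more can be done
None
```

The carrier is home against the red stop, square and about 3.5 mm off centre by camera; the hand is clear and the job was handed in at about 9 s, but the sign-off returned no verdict.

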